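# Couple a hitch head to the ball of a test stand

### The arm

A 6-joint arm with a two-finger parallel gripper is mounted at the origin on a cart in front of the work surface, level with it; the furniture and walls round the work are solid. World frame = base frame: x ahead of the robot, y to its left, z up, the work surface at z = 0. Lengths are in m, angles in rad, forces in N, time in s.
With the tool pointing down it reaches from about 0.35 to 0.725 m from the base axis. Payload 4.3 kg.
Tool frame: the origin (TCP) lies midway between the tips of the shut fingers; the grasp point (between the pads) lies env.tcp_to_grasp behind it (env.tcp_to_grasp is the distance from the TCP to the grasp point, in m); z points along the fingers, y is the line along which they close (so a half turn about z gives the same grasp; the last joint's range is limited). The gripper opens to 85 mm and grips with 20 to 120 N. Pads are 22 mm wide; open, the fingers measure 114 mm over their backs; the gripper's body (76 mm by 85 mm) begins 54 mm behind the grasp point. The pads swing forward as they close: fully open they stand 13 mm farther back than shut.
Start: joints at [1.207, 0.377, 0.081, 1.274, 0, 1.46], TCP at [0.144, 0.557, 0.231] pointing down, gripper open.
Joint ranges: [-2.72, 2.72], [-0.84, 1.66], [-1.02, 1.22], [-1.77, 2.12], [-1.37, 1.28], [-3.14, 3.14]. Speed limits (rad/s): [2.57, 2.57, 3.14, 3.14, 3.14, 3.14].

### API

Orientations are given as a rotation vector (axis times angle).
In Python, from cell import env gives the robot as it stands.
- The arm moves only by the tool arm_command, never from a script. Its argument "increments" is a list of rows, each an object of numbers: "x", "y", "z": the shift along the world's x, y, z in mm; "rx", "ry", "rz": the turn, a rotation vector about the world's x, y, z in degrees. In form: [{"x": .., "y": .., "z": .., "rx": .., "ry": .., "rz": ..}, ...]. A call has 1 to 10 rows; each row is the pose to reach, as a shift and turn from the pose commanded when the call began; what a row does not reach only later rows make up. A row lasts 1/8 s, in which the tool goes at most 62.5 mm and 10.7 degrees, less where a joint would pass 70% of its speed; a pose out of reach is approached as far as the arm can. A call with a gripper value outside its range is refused whole. "fingers" is the gripper's target within -1 to 1 (shut at 1, half-way at 0, fully open at -1), set as the call begins (left out, the last holds). The fingers move at their own pace and stop on an object; "force" is the grip in N (left out, the last holds). Time passes only in rows, so rows that repeat a pose let the fingers close. It gives the time, the measured TCP pose, the force, the opening and the grip force at its end, in the units of the state.
- env.observe(): the state, without advancing time (a new reading comes with each control period).
- env.grab_frame(name): name is "scene" or "top"; returns the picture (384x512x3 uint8, red, green, blue); there is no depth.
- env.camera_model(name): a dict with "camera_matrix" (3x3 intrinsics, pixels), "origin" and "orientation" of the camera in the world. Camera axes: x right, y down, z forward; pixel columns grow to the right and rows downward; lengths in m; the calibration is good to about 2 mm. A picture is of the moment at which its call begins. camera_model takes no time and is no camera call.
- env.finish_job(): hands the job in; it is judged then, once.
The state is a dict: "clock": time; "joint_positions": joint angles; "joint_vel": joint speeds; "effort": joint torques, N m; "tcp_pos": TCP position; "tool_rot": TCP orientation; "ft_force": force on the tool from outside, world axes, zero at the start; "moment": the same for the moment, N m; "width": opening from 0.0 (shut) to 1.0 (fully open); "grasp_force": force on a finger pad.
Only numpy, scipy, OpenCV 4.12 (cv2) and the standard library are available. Lean on these libraries where they do the work, as an engineer would, in place of code of your own. Each camera call takes 0.05 s, during which the arm holds its last target. There are 200 camera calls.

### The job

Put the grey hitch coupler on the ball of the blue stand with its tail in the stand's saddle: lower it with the latch lever still up, gently press it down until it snaps fully home, and let go. Then press the red latch lever all the way down so that it stays shut. Never push with more than 25 N, and leave the spray can, the tin and the bearing where they are.

Things in the scene. Friction and masses are not known exactly. Their poses are not given: they have to be found in the camera images.
- coupler: Loose grey hitch coupler, 135 mm long, 0.48 to 0.62 kg, upright on the table. Origin: centre of the socket's mouth at its underside; z up, -x along the tail. Socket: round cup, outside radius 29 mm, inside 21.5 mm, 50 mm deep, dished seat, side bosses to y = +-34 mm, roof z = 50 to 56 mm. Tail: flat-bottomed channel 32 mm wide, 24 mm high, x = -60 to -106 mm; hinge cheeks x = -62 to -26 mm, 53 mm high.
- grip_rib (a point): Centre of the block on top of the coupler that is gripped from above, at x = 3, z = 74.5 mm in the coupler: 36 mm long in x, 24 mm thick in y (the fingers go on the two y faces), from the roof at z = 56 mm up to z = 93 mm. Axes as the coupler's.
- catch (a point): Middle between two sprung brass balls inside the socket, z = 26 mm in the coupler. They meet the stand's ball when the coupler is some 17 mm above home and resist with 10 to 15 N (twice the coupler's weight), fading over some 13 mm; then they slip past and draw the coupler home, where its roof stops hard on the ball's top. Unless it is home, the latch toe strikes the ball and the lever cannot shut.
- stand: Blue test stand, bolted down. Origin: on the table top straight below the steel ball (radius 20 mm); z up; saddle towards -x. Base 165 x 90 x 12 mm, x = -121 to +45 mm. Its head is clamped at a height that differs each time and is NOT in the readings: ball centre 115 to 165 mm above the table. Home: coupler level, axes along the stand's, origin 30 mm below the ball centre. On the way the ball may rub in the socket.
- saddle_foot (a point): Point of the stand's base on the table top, straight below the saddle (85 mm from the ball axis). The saddle belongs to the head: a channel open along x, 24 mm long, 37 mm wide inside, cheeks about 18 mm high with flared tops; its floor lies 30 mm below the ball centre and the head plate (50 mm wide, x = -108 to +30 mm in the stand) 10 mm below that.
- latch_lever (a joint): Opening angle of the latch lever on the coupler, rad: 0 is shut (lever level, along the tail), growing as the pad goes up; starts at 0.6 to 0.85. It stays where it is left; turning it takes about 0.4 N m, 6 to 8 N square on the pad. A hard stop lies at 0.
- lever_hinge (a point): The lever's hinge axis (along the coupler's y), fixed in the coupler at x = -38, y = 0, z = 46 mm; axes as the coupler's.
- lever_pad (a point): Centre of the top face of the lever's red pad, which is 30 mm long, 26 mm wide and 10 mm thick; it lies 60 mm from the hinge axis along the lever and 5 mm square above the lever's centre line. Its z is the pad's outward normal; its -x points along the lever away from the hinge.
- tail_end (a point): End of the coupler's tail at its underside, x = -106 mm in the coupler.
- spray_cleaner: Bystander: red spray can with a red cap, 54 mm across, 185 mm high, standing near the back; origin at the centre of its underside.
- grease_tin: Bystander: green tin with a pale lid, 68 mm across, 56 mm high; origin at the centre of its underside.
- bearing_big: Bystander: ball bearing, 68 mm across, 18 mm high, lying flat near the left edge; origin at the centre of its underside.

How it is judged:
By the outcome, as a careful person would: the job done as asked, in the order asked, and still so for the second after the job is handed in, with the robot touching nothing.
It also fails if it takes over 64 s, if anything falls off the work surface, if the arm or the gripper's body presses on something with over 40 N, if the wrist force passes 120 N, or if a joint passes its speed limit or range.

## Working session

There is one attempt and no reset: what is moved stays moved. The work goes in short steps, Python scripts to look and compute and a tool call to move; the robot and the scene stay as the last step left them, time stands still between calls to the robot, and variables do not carry over. Pictures are saved under pics/ and viewed, at most 10 in all, crops included, and the job is handed in when it is done.

Besides the shell and the picture viewer there is one more tool, called after "Emit:" as name(argument=value, ...), one argument or row to a line, values as JSON. arm_command: Moves the arm, as the interface text tells. Its arguments: {"type":"object","properties":{"increments":{"type":"array"},"fingers":{"type":"number"},"force":{"type":"number"}},"required":["increments"]}

```bash
mkdir -p pics; ls; python3 - <<'E'
from cell import env
import cv2
o=env.observe();print({k:(o[k]) for k in('clock','tcp_pos','tool_rot','ft_force','width')},env.tcp_to_grasp)
for n in('scene','top'):
    im=env.grab_frame(n);cv2.imwrite(f'pics/{n}0.png',im[:,:,::-1]);
    cv2.imwrite(f'pics/{n}0b.png',cv2.resize(im[:,:,::-1],(800,600),interpolation=cv2.INTER_CUBIC))
    print(n,env.camera_model(n))
E
```

```text
pics
{'clock': 0.0, 'tcp_pos': array([0.1441093 , 0.55594225, 0.23034434]), 'tool_rot': array([-0.39744091, -3.11585615,  0.00324069]), 'ft_force': array([-0.39742678, -0.06445569, -0.3121727 ]), 'width': 1.0016871281758066} 0.0187
scene {'camera_matrix': array([[448.3724473 ,   0.        , 265.25836917],
       [  0.        , 448.3724473 , 185.72199557],
       [  0.        ,   0.        ,   1.        ]]), 'origin': array([ 0.17914625, -0.7307531 ,  0.75039991]), 'orientation': array([-2.17783244,  0.54262176, -0.25033389])}
top {'camera_matrix': array([[479.61959702,   0.        , 260.16292136],
       [  0.        , 479.61959702, 186.9919598 ],
       [  0.        ,   0.        ,   1.        ]]), 'origin': array([0.47761012, 0.05560141, 1.20204658]), 'orientation': array([-2.15085572,  2.1912863 , -0.13624867])}
```

View pics/scene0b.png

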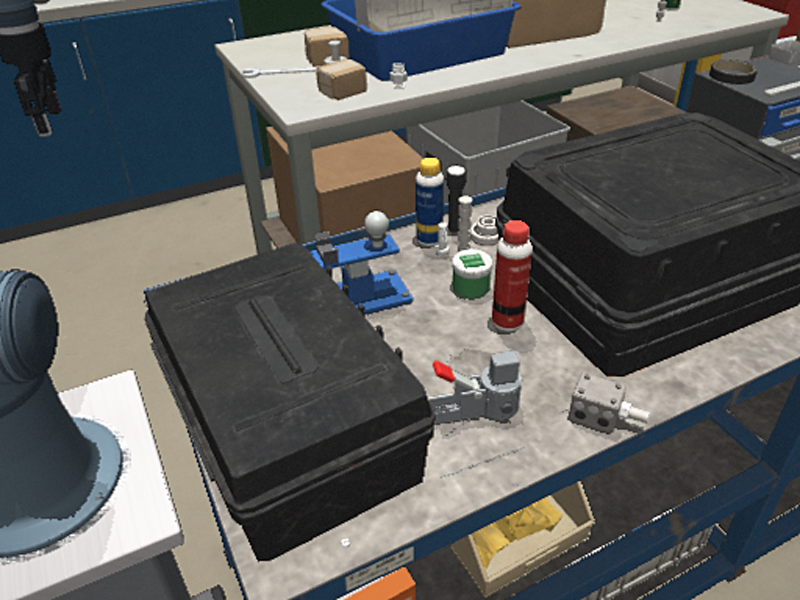

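View pics/top0b.png

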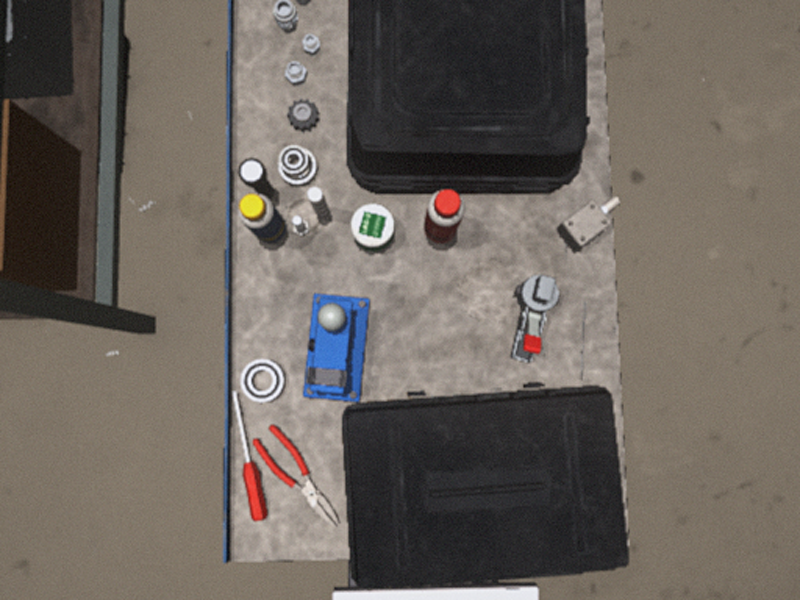

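The scene view shows the coupler near (470,390), with the red lever raised, and the stand with its ball at (376,225). In the top view the coupler is at (538,295) with its tail towards the bottom, and the stand's ball is at (332,318). Next I'll enlarge both.

```bash
python3 - <<'E'
import cv2,numpy as np
s=cv2.imread('pics/scene0.png');t=cv2.imread('pics/top0.png')
def c(im,u,v,w,h,k):
    o=cv2.resize(im[v:v+h,u:u+w],None,fx=k,fy=k,interpolation=cv2.INTER_CUBIC)
    for i in range(0,w,10): cv2.putText(o,str(u+i),(i*k,8),0,.3,(0,255,255),1);o[::4,i*k]=(0,255,255)
    for i in range(0,h,10): cv2.putText(o,str(v+i),(0,i*k+4),0,.3,(0,255,255),1);o[i*k,::4]=(0,255,255)
    return o
A=np.hstack([c(s,270,218,66,60,6),c(s,200,130,66,60,6)]);B=np.hstack([c(t,320,172,50,62,8),c(t,190,185,50,75,8)[:496]])
cv2.imwrite('pics/cs.png',A);cv2.imwrite('pics/ct.png',B);print(A.shape,B.shape)
E
```

```text
(360, 792, 3) (496, 800, 3)
```

View pics/cs.png

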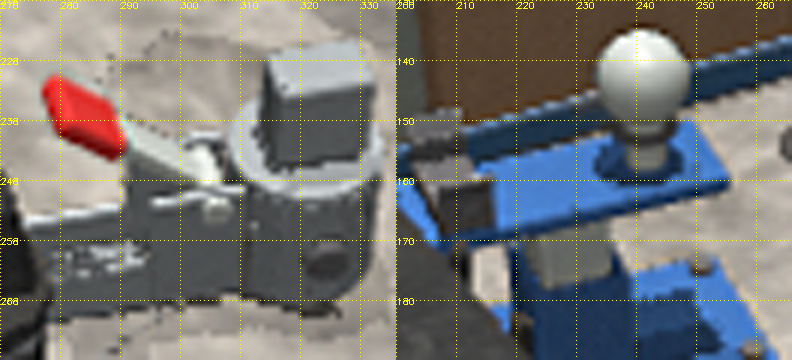

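View pics/ct.png

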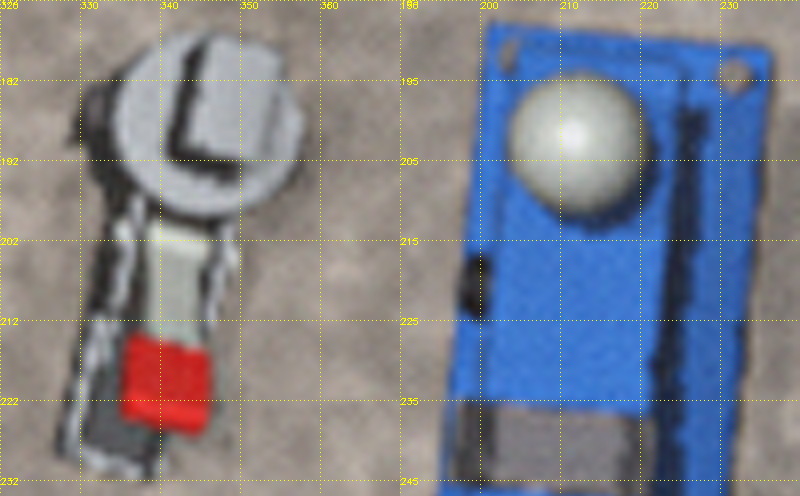

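Readings from the enlarged crops:
- **Ball centre:** scene (240.8,142.8), top (212.4,202.9).
- **Stand base:** its edges are clear in the top view.
- **Coupler:** rib top corners, the roof circle at (346,187.3), and tail end corners (327.5,228.9) and (339.4,231.4).

I'll fit both poses from these.

```bash
cat > h.py <<'E'
import numpy as np,cv2
from scipy.optimize import least_squares
from scipy.spatial.transform import Rotation as R
from cell import env
C={n:env.camera_model(n) for n in('scene','top')}
def proj(n,P):
    c=C[n];p=R.from_rotvec(c['orientation']).inv().apply(np.atleast_2d(P)-c['origin'])
    K=c['camera_matrix'];return np.c_[K[0,0]*p[:,0]/p[:,2]+K[0,2],K[1,1]*p[:,1]/p[:,2]+K[1,2]]
def place(x,y,yaw,P,z=0): return R.from_euler('z',yaw).apply(np.atleast_2d(P))+[x,y,z]
def fit(obs,fun,x0): # obs: list (cam,point,pixel); fun(params,point)->world
    f=lambda q:np.concatenate([(proj(n,fun(q,p))-u).ravel() for n,p,u in obs])
    r=least_squares(f,x0,loss='soft_l1');return r.x,f(r.x).reshape(-1,2)
E
python3 - <<'E'
from h import *
np.set_printoptions(precision=4,suppress=True)
b,res=fit([('scene',[0,0,0],[240.8,142.8]),('top',[0,0,0],[212.4,202.9])],lambda q,p:q[:3],[.45,.2,.14]);print('ball',b,res)
g=.012
obs=[('top',[.045,.045,g],[201.3,187.8]),('top',[.045,-.045,g],[236.4,190.6]),('top',[-.121,.045,g],[195.2,252.8]),('top',[-.121,-.045,g],[229.8,257.3])]
q,res=fit(obs,lambda q,p:place(*q,p),[.45,.2,0]);print('stand',q,res)
a=.018;w=.012
obs=[('scene',[.003-a,-w,.093],[315.8,234.3]),('scene',[.003+a,-w,.093],[332.5,231.8]),('scene',[.003-a,w,.093],[314.2,227.2]),('scene',[.003+a,w,.093],[329.2,224.7]),
('top',[0,0,.056],[346,187.25]),('top',[-.106,.016,.024],[327.5,228.9]),('top',[-.106,-.016,.024],[339.4,231.4]),('top',[.003+a,w,.093],[346,176.75]),('top',[.003-a,w,.093],[343.75,190.5])]
q,res=fit(obs,lambda q,p:place(*q,p),[.5,-.15,0]);print('coupler',q,np.degrees(q[2]));print(res)
E
```

```text
ball [0.5617 0.1452 0.1448] [[-0.011   0.0011]
 [ 0.0035 -0.009 ]]
stand [ 0.5627  0.1446 -0.1105] [[-0.2759 -0.7576]
 [ 0.5832 -0.2383]
 [-1.2629  1.1828]
 [ 0.6633  0.0376]]
coupler [ 0.5996 -0.1702 -0.285 ] -16.328065320500677
[[ 0.5873  0.0327]
 [ 0.3834  0.0415]
 [-1.0218 -0.5765]
 [ 0.1732 -0.4767]
 [ 0.4501  0.4243]
 [-0.3585 -0.0709]
 [ 0.366   0.8719]
 [ 0.7047 -0.7612]
 [-0.7925  0.259 ]]
```

```bash
python3 - <<'E'
from h import *
np.set_printoptions(precision=4,suppress=True)
o=env.observe();M=R.from_rotvec(o['tool_rot']).as_matrix();print(M, np.degrees(np.arctan2(M[1,1],M[0,1])))
g=place(.5996,-.1702,-.285,[.003,0,0])[0];print('delta mm',(np.r_[g[:2],.062]-o['tcp_pos'])*1e3)
# spray can cap top at px
for n,px,z in(('top',(285.5,129.5),.185),('scene',(330,147.5),.185)):
    c=C[n];d=R.from_rotvec(c['orientation']).apply(np.linalg.inv(c['camera_matrix'])@[*px,1]);print(c['origin']+d*(z-c['origin'][2])/d[2])
# case top corner nearest, scene & top
b,r=fit([('scene',0,(175,253)),('top',0,(387,248))][:1]+[('top',0,(388,249))],lambda q,p:q,[.45,-.1,.1]);print(b,r)
E
```

```text
[[-0.968   0.251  -0.0007]
 [ 0.251   0.968  -0.0016]
 [ 0.0002 -0.0018 -1.    ]] 75.46047896035388
delta mm [ 458.3294 -727.0946 -168.4812]
[ 0.7149 -0.0176  0.185 ]
[ 0.7079 -0.0296  0.185 ]
[ 0.2825 -0.2098  0.2162] [[ 1.618  -0.0279]
 [-0.3116 86.6806]]
```

Emit:
arm_command(
  increments=[
    {"x":20,"y":-30,"z":40},
    {"x":458,"y":-727,"z":40,"rz":-1.8},
    {"x":458,"y":-727,"z":40,"rz":-1.8},
    {"x":458,"y":-727,"z":40,"rz":-1.8},
    {"x":458,"y":-727,"z":40,"rz":-1.8},
    {"x":458,"y":-727,"z":40,"rz":-1.8},
    {"x":458,"y":-727,"z":40,"rz":-1.8},
    {"x":458,"y":-727,"z":40,"rz":-1.8},
    {"x":458,"y":-727,"z":40,"rz":-1.8},
    {"x":458,"y":-727,"z":40,"rz":-1.8},
  ],
  fingers=-1,
)

```text
invalid input
```

Emit:
arm_command(
  increments=[
    {"x":20,"y":-30,"z":40,"rx":0,"ry":0,"rz":0},
    {"x":458,"y":-727,"z":40,"rx":0,"ry":0,"rz":-1.8},
    {"x":458,"y":-727,"z":40,"rx":0,"ry":0,"rz":-1.8},
    {"x":458,"y":-727,"z":40,"rx":0,"ry":0,"rz":-1.8},
    {"x":458,"y":-727,"z":40,"rx":0,"ry":0,"rz":-1.8},
    {"x":458,"y":-727,"z":40,"rx":0,"ry":0,"rz":-1.8},
    {"x":458,"y":-727,"z":40,"rx":0,"ry":0,"rz":-1.8},
    {"x":458,"y":-727,"z":40,"rx":0,"ry":0,"rz":-1.8},
    {"x":458,"y":-727,"z":40,"rx":0,"ry":0,"rz":-1.8},
    {"x":458,"y":-727,"z":40,"rx":0,"ry":0,"rz":-1.8},
  ],
  fingers=-1,
  force=40,
)

```text
clock: 1.35
tcp_pos: [0.4642, 0.0484, 0.2711]
tool_rot: [-0.447, -3.109, -0.001]
ft_force: [0.3, 0.8, 0.4]
width: 0.995
grasp_force: 0.0
```

Emit:
arm_command(
  increments=[
    {"x":135,"y":-215,"z":0,"rx":0,"ry":0,"rz":0},
    {"x":135,"y":-215,"z":0,"rx":0,"ry":0,"rz":0},
    {"x":135,"y":-215,"z":0,"rx":0,"ry":0,"rz":0},
    {"x":135,"y":-215,"z":0,"rx":0,"ry":0,"rz":0},
    {"x":135,"y":-215,"z":0,"rx":0,"ry":0,"rz":0},
    {"x":135,"y":-215,"z":0,"rx":0,"ry":0,"rz":0},
    {"x":135,"y":-215,"z":0,"rx":0,"ry":0,"rz":0},
  ],
)

```text
clock: 2.22
tcp_pos: [0.5981, -0.1633, 0.2717]
tool_rot: [-0.444, -3.11, -0.001]
ft_force: [-0.1, 1.4, -0.9]
width: 1.002
grasp_force: 0.0
```

```bash
cat >> h.py <<'E'
def st():
    o=env.observe();M=R.from_rotvec(o['tool_rot']).as_matrix()
    print(round(o['clock'],2),'tcp',(o['tcp_pos']*1e3).round(1),'yyaw',np.degrees(np.arctan2(M[1,1],M[0,1])).round(2),'zax',M[:,2].round(3),'F',o['ft_force'].round(1),'w',round(o['width'],3),'q',o['joint_positions'].round(2));return o
E
python3 -c "
from h import *
st()
for n,(u,v,w,h,k) in dict(scene=(255,150,100,135,4),top=(300,150,90,100,4)).items():
    im=env.grab_frame(n)[:,:,::-1];cv2.imwrite(f'pics/{n}1.png',im)
"
```

```text
2.23 tcp [ 598.1 -163.3  271.7] yyaw 73.74 zax [-0.  0. -1.] F [-0.1  1.4 -0.9] w 1.002 q [-0.37  0.47  0.33  1.43  0.   -0.09]
```

Emit:
arm_command(
  increments=[
    {"x":4,"y":-8,"z":-60,"rx":0,"ry":0,"rz":0},
    {"x":4,"y":-8,"z":-120,"rx":0,"ry":0,"rz":0},
    {"x":4,"y":-8,"z":-160,"rx":0,"ry":0,"rz":0},
    {"x":4,"y":-8,"z":-185,"rx":0,"ry":0,"rz":0},
    {"x":4,"y":-8,"z":-200,"rx":0,"ry":0,"rz":0},
    {"x":4,"y":-8,"z":-208,"rx":0,"ry":0,"rz":0},
    {"x":4,"y":-8,"z":-208,"rx":0,"ry":0,"rz":0},
  ],
)

```text
clock: 3.2
tcp_pos: [0.6029, -0.1725, 0.0638]
tool_rot: [0.446, 3.109, -0.0]
ft_force: [-0.6, 0.3, -0.6]
width: 1.001
grasp_force: 0.0
```

Emit:
arm_command(
  increments=[
    {"x":0,"y":0,"z":0,"rx":0,"ry":0,"rz":0},
    {"x":0,"y":0,"z":0,"rx":0,"ry":0,"rz":0},
    {"x":0,"y":0,"z":0,"rx":0,"ry":0,"rz":0},
    {"x":0,"y":0,"z":0,"rx":0,"ry":0,"rz":0},
    {"x":0,"y":0,"z":0,"rx":0,"ry":0,"rz":0},
    {"x":0,"y":0,"z":0,"rx":0,"ry":0,"rz":0},
  ],
  fingers=1,
  force=60,
)

```text
clock: 3.95
tcp_pos: [0.6032, -0.1725, 0.0638]
tool_rot: [0.446, 3.109, 0.001]
ft_force: [1.0, 0.6, 3.2]
width: 0.267
grasp_force: 62.7
```

```bash
python3 -c "
from h import *
print(st()['grasp_force'])"
```

```text
3.95 tcp [ 603.2 -172.5   63.8] yyaw 73.67 zax [ 0.001  0.    -1.   ] F [1.  0.6 3.2] w 0.267 q [-0.38  0.57 -0.05  0.94  0.   -0.09]
62.70012617111206
```

Emit:
arm_command(
  increments=[
    {"x":0,"y":0,"z":15,"rx":0,"ry":0,"rz":0},
    {"x":0,"y":0,"z":50,"rx":0,"ry":0,"rz":0},
    {"x":0,"y":0,"z":100,"rx":0,"ry":0,"rz":0},
    {"x":0,"y":0,"z":150,"rx":0,"ry":0,"rz":0},
    {"x":0,"y":0,"z":190,"rx":0,"ry":0,"rz":0},
    {"x":0,"y":0,"z":205,"rx":0,"ry":0,"rz":0},
    {"x":-5,"y":40,"z":205,"rx":0,"ry":0,"rz":2},
    {"x":-10,"y":90,"z":205,"rx":0,"ry":0,"rz":4},
    {"x":-17,"y":140,"z":205,"rx":0,"ry":0,"rz":6},
    {"x":-23,"y":190,"z":205,"rx":0,"ry":0,"rz":8},
  ],
)

```text
clock: 5.2
tcp_pos: [0.5784, 0.0184, 0.268]
tool_rot: [-0.228, -3.131, 0.001]
ft_force: [1.0, 1.0, -5.2]
width: 0.271
grasp_force: 61.6
```

Emit:
arm_command(
  increments=[
    {"x":-6,"y":40,"z":0,"rx":0,"ry":0,"rz":1},
    {"x":-10,"y":80,"z":0,"rx":0,"ry":0,"rz":2},
    {"x":-13,"y":110,"z":0,"rx":0,"ry":0,"rz":2},
    {"x":-14,"y":127,"z":0,"rx":0,"ry":0,"rz":2},
    {"x":-14,"y":127,"z":0,"rx":0,"ry":0,"rz":2},
    {"x":-14,"y":127,"z":0,"rx":0,"ry":0,"rz":2},
  ],
)

```text
clock: 5.95
tcp_pos: [0.5657, 0.1432, 0.2682]
tool_rot: [-0.175, -3.136, 0.002]
ft_force: [-0.5, -0.2, -4.7]
width: 0.271
grasp_force: 61.7
```

```bash
cat >> h.py <<'E'
def crop(im,u,v,w,h,k):
    o=cv2.resize(im[v:v+h,u:u+w],None,fx=k,fy=k,interpolation=cv2.INTER_CUBIC)
    for i in range(0,w,10): cv2.putText(o,str(u+i),(i*k,8),0,.3,(0,255,255),1);o[::4,i*k]=(0,255,255)
    for i in range(0,h,10): cv2.putText(o,str(v+i),(0,i*k+4),0,.3,(0,255,255),1);o[i*k,::4]=(0,255,255)
    return o
E
python3 -c "
from h import *
st()
s=env.grab_frame('scene')[:,:,::-1];t=env.grab_frame('top')[:,:,::-1]
cv2.imwrite('pics/s2.png',s);cv2.imwrite('pics/t2.png',t)
cv2.imwrite('pics/c2.png',np.hstack([crop(s,190,80,80,110,5),crop(t,185,175,76,110,5)]))"
```

```text
5.95 tcp [565.7 143.2 268.2] yyaw 83.6 zax [-0.    -0.001 -1.   ] F [-0.5 -0.2 -4.7] w 0.271 q [ 0.14  0.39  0.2   1.38 -0.    0.25]
```

View pics/c2.png

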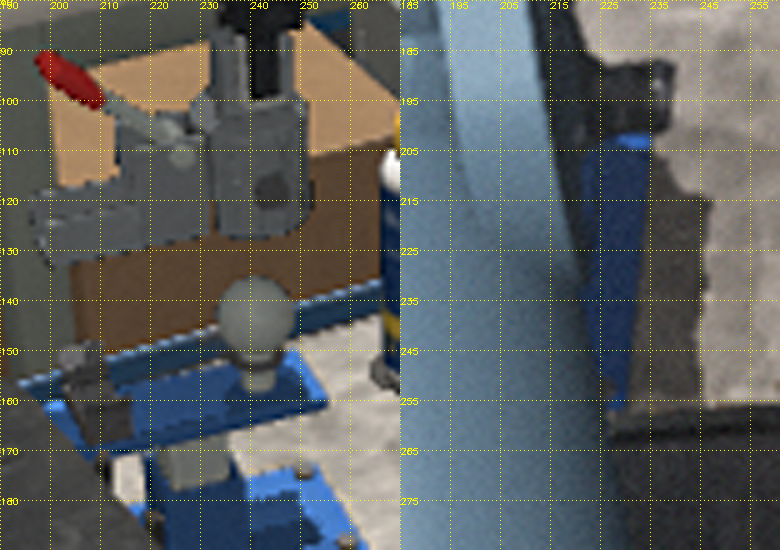

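Only the scene view is useful here, since the arm hides the top view. The coupler hangs level above the ball. Its boss hole is at (244,118), the ball at (241,142.6) and the near bottom corner of the tail at about (200.5,133). I'll compare these with the model.

```bash
python3 - <<'E'
from h import *
np.set_printoptions(precision=2,suppress=True)
for z in(.02,.026,.03): print(z,proj('scene',place(.5996,-.1702,-.285,[0,-.034,z])),'obs 324.2 261.3')
yw=np.radians(-6.4)
for off in(-.005,-.0041,-.003,0):
    c=place(.5657,.1432,yw,[off,0,.2044])[0]
    P=lambda p:proj('scene',place(c[0],c[1],yw,p,c[2]))[0]
    print(off,c,'boss',P([0,-.034,.026]),'tail',P([-.106,-.016,0]),'tailtop',P([-.106,-.016,.024]),'pivot',P([-.038,-.018,.046]),'ribtopR',P([.021,-.012,.056]))
print('ball',proj('scene',[.5617,.1452,.1448]))
print('saddle near cheek top out',proj('scene',place(.5617,.1452,-.11,[[-.097,-.0185,.1328],[-.073,-.0185,.1328],[-.108,-.025,.1048],[.03,-.025,.1048],[.03,.025,.1048]])))
for yd in(-5,-6.3,-8): print(yd,proj('scene',place(.5617,.1452,np.radians(yd),[[.03,-.025,.1048],[.03,.025,.1048],[-.108,-.025,.1048]])).ravel())
E
```

```text
0.02 [[323.97 264.74]] obs 324.2 261.3
0.026 [[324.16 262.84]] obs 324.2 261.3
0.03 [[324.29 261.57]] obs 324.2 261.3
-0.005 [0.56 0.14 0.2 ] boss [243.73 119.36] tail [198.67 134.24] tailtop [197.61 125.27] pivot [225.54 111.67] ribtopR [248.62 102.06]
-0.0041 [0.56 0.14 0.2 ] boss [244.09 119.29] tail [199.05 134.16] tailtop [197.99 125.19] pivot [225.92 111.59] ribtopR [248.98 101.99]
-0.003 [0.56 0.14 0.2 ] boss [244.54 119.2 ] tail [199.51 134.07] tailtop [198.45 125.1 ] pivot [226.37 111.51] ribtopR [249.42 101.9 ]
0 [0.57 0.14 0.2 ] boss [245.75 118.96] tail [200.76 133.81] tailtop [199.72 124.85] pivot [227.61 111.27] ribtopR [250.63 101.67]
ball [[240.77 142.8 ]]
saddle near cheek top out [[205.73 158.94]
 [215.22 156.83]
 [203.15 170.72]
 [255.84 158.63]
 [249.19 148.63]]
-5 [255.95 158.44 248.89 148.54 203.65 171.21]
-6.3 [255.84 158.63 249.19 148.63 203.15 170.72]
-8 [255.68 158.87 249.57 148.74 202.54 170.07]
```

Emit:
arm_command(
  increments=[
    {"x":0,"y":1.5,"z":-15,"rx":0,"ry":0,"rz":0},
    {"x":0,"y":1.5,"z":-30,"rx":0,"ry":0,"rz":0},
    {"x":0,"y":1.5,"z":-38,"rx":0,"ry":0,"rz":0},
    {"x":0,"y":1.5,"z":-43,"rx":0,"ry":0,"rz":0},
    {"x":0,"y":1.5,"z":-46,"rx":0,"ry":0,"rz":0},
    {"x":0,"y":1.5,"z":-48,"rx":0,"ry":0,"rz":0},
    {"x":0,"y":1.5,"z":-48,"rx":0,"ry":0,"rz":0},
    {"x":0,"y":1.5,"z":-48,"rx":0,"ry":0,"rz":0},
  ],
)

```text
clock: 7.05
tcp_pos: [0.5658, 0.1459, 0.2206]
tool_rot: [0.174, 3.136, 0.0]
ft_force: [-0.6, 0.7, -4.6]
width: 0.271
grasp_force: 61.6
```

```bash
python3 -c "
from h import *
o=st();print(o['moment'].round(2))
s=env.grab_frame('scene')[:,:,::-1]
cv2.imwrite('pics/c3.png',crop(s,190,80,80,100,6))"
```

```text
7.05 tcp [565.8 145.9 220.6] yyaw 83.66 zax [ 0.001  0.    -1.   ] F [-0.6  0.7 -4.6] w 0.271 q [0.14 0.4  0.09 1.26 0.   0.25]
[-0.03 -0.06 -0.03]
```

View pics/c3.png

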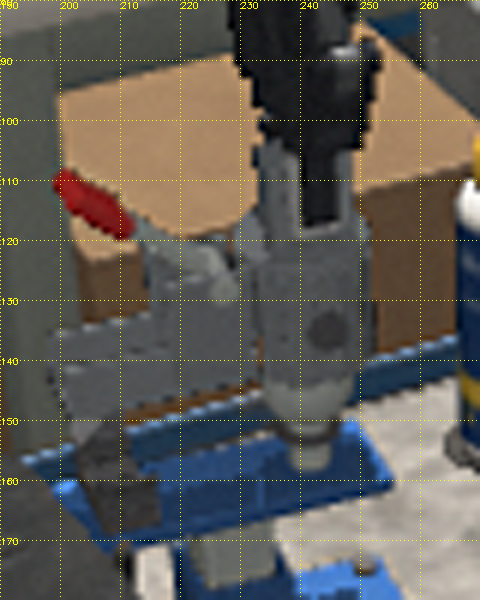

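The ball's top is inside the socket mouth, with the ball visible around (241,147), roughly central. There is no side force, and the tail is above the saddle. I'll go on down.

Emit:
arm_command(
  increments=[
    {"x":0,"y":-0.7,"z":-3,"rx":0,"ry":0,"rz":0},
    {"x":0,"y":-0.7,"z":-6,"rx":0,"ry":0,"rz":0},
    {"x":0,"y":-0.7,"z":-9,"rx":0,"ry":0,"rz":0},
    {"x":0,"y":-0.7,"z":-12,"rx":0,"ry":0,"rz":0},
    {"x":0,"y":-0.7,"z":-12,"rx":0,"ry":0,"rz":0},
  ],
)

```text
clock: 7.72
tcp_pos: [0.5654, 0.1451, 0.2079]
tool_rot: [-0.174, -3.136, 0.0]
ft_force: [-0.4, 0.3, -4.3]
width: 0.269
grasp_force: 61.6
```

Emit:
arm_command(
  increments=[
    {"x":0,"y":0,"z":-3,"rx":0,"ry":0,"rz":0},
    {"x":0,"y":0,"z":-6,"rx":0,"ry":0,"rz":0},
    {"x":0,"y":0,"z":-9,"rx":0,"ry":0,"rz":0},
    {"x":0,"y":0,"z":-9,"rx":0,"ry":0,"rz":0},
  ],
)

```text
clock: 8.22
tcp_pos: [0.5654, 0.1452, 0.1989]
tool_rot: [-0.174, -3.136, 0.0]
ft_force: [1.0, 0.2, -4.2]
width: 0.272
grasp_force: 61.7
```

Emit:
arm_command(
  increments=[
    {"x":0,"y":0,"z":-2,"rx":0,"ry":0,"rz":0},
    {"x":0,"y":0,"z":-4,"rx":0,"ry":0,"rz":0},
    {"x":0,"y":0,"z":-4,"rx":0,"ry":0,"rz":0},
  ],
)

```text
clock: 8.6
tcp_pos: [0.5656, 0.1451, 0.1951]
tool_rot: [-0.174, -3.136, 0.0]
ft_force: [-0.1, -1.0, -5.8]
width: 0.27
grasp_force: 61.7
```

Emit:
arm_command(
  increments=[
    {"x":0,"y":0,"z":-1,"rx":0,"ry":0,"rz":0},
    {"x":0,"y":0,"z":-2,"rx":0,"ry":0,"rz":0},
    {"x":0,"y":0,"z":-2,"rx":0,"ry":0,"rz":0},
  ],
)

```text
clock: 8.98
tcp_pos: [0.5659, 0.1445, 0.1934]
tool_rot: [0.174, 3.136, -0.002]
ft_force: [0.8, -2.5, -3.8]
width: 0.27
grasp_force: 61.8
```

Emit:
arm_command(
  increments=[
    {"x":0,"y":0,"z":-1,"rx":0,"ry":0,"rz":0},
    {"x":0,"y":0,"z":-2,"rx":0,"ry":0,"rz":0},
    {"x":0,"y":0,"z":-2,"rx":0,"ry":0,"rz":0},
  ],
)

```text
clock: 9.35
tcp_pos: [0.5664, 0.1447, 0.1923]
tool_rot: [0.174, 3.135, -0.001]
ft_force: [-0.5, -4.0, 2.7]
width: 0.27
grasp_force: 62.7
```

Emit:
arm_command(
  increments=[
    {"x":0,"y":-0.7,"z":-0.5,"rx":0,"ry":0,"rz":0},
    {"x":0,"y":-0.7,"z":-1.5,"rx":0,"ry":0,"rz":0},
    {"x":0,"y":-0.7,"z":-1.5,"rx":0,"ry":0,"rz":0},
  ],
)

```text
clock: 9.72
tcp_pos: [0.5666, 0.1447, 0.1912]
tool_rot: [0.173, 3.134, 0.001]
ft_force: [-0.8, -3.3, 6.4]
width: 0.27
grasp_force: 63.4
```

```bash
python3 -c "
from h import *
o=st();print(o['moment'].round(2))"
```

```text
9.72 tcp [566.6 144.7 191.2] yyaw 83.66 zax [ 0.003  0.001 -1.   ] F [-0.8 -3.3  6.4] w 0.27 q [0.14 0.41 0.02 1.18 0.   0.25]
[-0.96  0.15  0.02]
```

Emit:
arm_command(
  increments=[
    {"x":0,"y":-1,"z":-0.5,"rx":0,"ry":0,"rz":0},
    {"x":0,"y":-1,"z":-1.5,"rx":0,"ry":0,"rz":0},
    {"x":0,"y":-1,"z":-1.5,"rx":0,"ry":0,"rz":0},
  ],
)

```text
clock: 10.1
tcp_pos: [0.5669, 0.1442, 0.1896]
tool_rot: [0.173, 3.134, 0.003]
ft_force: [-0.1, -1.8, 5.4]
width: 0.266
grasp_force: 62.9
```

Emit:
arm_command(
  increments=[
    {"x":0,"y":0,"z":-0.5,"rx":0,"ry":0,"rz":0},
    {"x":0,"y":0,"z":-1.5,"rx":0,"ry":0,"rz":0},
    {"x":0,"y":0,"z":-1.5,"rx":0,"ry":0,"rz":0},
  ],
)

```text
clock: 10.48
tcp_pos: [0.5666, 0.1442, 0.187]
tool_rot: [0.173, 3.135, 0.003]
ft_force: [2.1, 0.6, 0.9]
width: 0.266
grasp_force: 62.5
```

```bash
python3 -c "
from h import *
o=st();print(o['moment'].round(2))"
```

```text
10.47 tcp [566.6 144.2 187. ] yyaw 83.67 zax [ 0.002  0.002 -1.   ] F [2.1 0.6 0.9] w 0.266 q [0.14 0.41 0.01 1.17 0.   0.25]
[-0.16 -0.65 -0.08]
```

Emit:
arm_command(
  increments=[
    {"x":0,"y":0,"z":-1,"rx":0,"ry":0,"rz":0},
    {"x":0,"y":0,"z":-2,"rx":0,"ry":0,"rz":0},
    {"x":0,"y":0,"z":-2,"rx":0,"ry":0,"rz":0},
  ],
)

```text
clock: 10.85
tcp_pos: [0.5654, 0.1438, 0.1841]
tool_rot: [-0.173, -3.136, -0.001]
ft_force: [2.4, 1.4, -2.1]
width: 0.267
grasp_force: 62.1
```

Emit:
arm_command(
  increments=[
    {"x":0,"y":0,"z":-1,"rx":0,"ry":0,"rz":0},
    {"x":0,"y":0,"z":-2,"rx":0,"ry":0,"rz":0},
    {"x":0,"y":0,"z":-2,"rx":0,"ry":0,"rz":0},
  ],
)

```text
clock: 11.22
tcp_pos: [0.5645, 0.1437, 0.1818]
tool_rot: [-0.173, -3.134, -0.001]
ft_force: [1.6, 2.6, -4.4]
width: 0.273
grasp_force: 61.6
```

```bash
python3 -c "
from h import *
o=st();print(o['moment'].round(2))"
```

```text
11.22 tcp [564.5 143.7 181.8] yyaw 83.68 zax [-0.003  0.001 -1.   ] F [ 1.6  2.6 -4.4] w 0.273 q [0.14 0.41 0.   1.17 0.   0.25]
[ 0.48 -0.25 -0.03]
```

Emit:
arm_command(
  increments=[
    {"x":0,"y":0.8,"z":-0.7,"rx":0,"ry":0,"rz":0},
    {"x":0,"y":0.8,"z":-1.5,"rx":0,"ry":0,"rz":0},
    {"x":0,"y":0.8,"z":-1.5,"rx":0,"ry":0,"rz":0},
  ],
)

```text
clock: 11.6
tcp_pos: [0.5649, 0.1441, 0.1805]
tool_rot: [-0.174, -3.135, 0.001]
ft_force: [-0.4, 0.8, -6.9]
width: 0.271
grasp_force: 61.4
```

Emit:
arm_command(
  increments=[
    {"x":0,"y":0,"z":-0.7,"rx":0,"ry":0,"rz":0},
    {"x":0,"y":0,"z":-1.5,"rx":0,"ry":0,"rz":0},
    {"x":0,"y":0,"z":-1.5,"rx":0,"ry":0,"rz":0},
  ],
)

```text
clock: 11.98
tcp_pos: [0.5656, 0.1441, 0.1794]
tool_rot: [-0.174, -3.136, 0.0]
ft_force: [-0.2, 0.4, -7.3]
width: 0.267
grasp_force: 61.3
```

```bash
python3 -c "
from h import *
o=st();print(o['moment'].round(2))"
```

```text
11.97 tcp [565.6 144.1 179.4] yyaw 83.65 zax [-0. -0. -1.] F [-0.2  0.4 -7.3] w 0.267 q [ 0.14  0.41 -0.    1.16 -0.    0.25]
[ 0.21 -0.08  0.06]
```

Emit:
arm_command(
  increments=[
    {"x":0,"y":0,"z":-0.5,"rx":0,"ry":0,"rz":0},
    {"x":0,"y":0,"z":-1,"rx":0,"ry":0,"rz":0},
    {"x":0,"y":0,"z":-1,"rx":0,"ry":0,"rz":0},
  ],
)

```text
clock: 12.35
tcp_pos: [0.5659, 0.1442, 0.1788]
tool_rot: [0.174, 3.136, 0.0]
ft_force: [0.5, 0.7, -6.4]
width: 0.271
grasp_force: 61.4
```

Emit:
arm_command(
  increments=[
    {"x":0,"y":0,"z":-0.5,"rx":0,"ry":0,"rz":0},
    {"x":0,"y":0,"z":-1,"rx":0,"ry":0,"rz":0},
    {"x":0,"y":0,"z":-1,"rx":0,"ry":0,"rz":0},
  ],
)

```text
clock: 12.72
tcp_pos: [0.5662, 0.1441, 0.1777]
tool_rot: [0.174, 3.136, -0.0]
ft_force: [2.3, 0.3, -9.1]
width: 0.276
grasp_force: 61.0
```

Emit:
arm_command(
  increments=[
    {"x":0,"y":0,"z":-0.5,"rx":0,"ry":0,"rz":0},
    {"x":0,"y":0,"z":-1,"rx":0,"ry":0,"rz":0},
    {"x":0,"y":0,"z":-1,"rx":0,"ry":0,"rz":0},
  ],
)

```text
clock: 13.1
tcp_pos: [0.5664, 0.1442, 0.1776]
tool_rot: [0.174, 3.135, 0.0]
ft_force: [2.3, -0.8, -2.4]
width: 0.268
grasp_force: 61.9
```

Emit:
arm_command(
  increments=[
    {"x":0,"y":0,"z":-0.5,"rx":0,"ry":0,"rz":0},
    {"x":0,"y":0,"z":-1,"rx":0,"ry":0,"rz":0},
    {"x":0,"y":0,"z":-1,"rx":0,"ry":0,"rz":0},
  ],
)

```text
clock: 13.48
tcp_pos: [0.5664, 0.1443, 0.1772]
tool_rot: [0.173, 3.135, 0.001]
ft_force: [1.9, -0.3, 5.7]
width: 0.271
grasp_force: 63.0
```

Emit:
arm_command(
  increments=[
    {"x":0,"y":0,"z":-0.5,"rx":0,"ry":0,"rz":0},
    {"x":0,"y":0,"z":-0.5,"rx":0,"ry":0,"rz":0},
  ],
)

```text
clock: 13.72
tcp_pos: [0.5664, 0.1443, 0.1771]
tool_rot: [0.173, 3.134, 0.001]
ft_force: [1.0, -1.0, 8.0]
width: 0.265
grasp_force: 63.4
```

Emit:
arm_command(
  increments=[
    {"x":0,"y":0,"z":1.0,"rx":0,"ry":0,"rz":0},
    {"x":0,"y":0,"z":1.0,"rx":0,"ry":0,"rz":0},
  ],
)

```text
clock: 13.98
tcp_pos: [0.5663, 0.1443, 0.1771]
tool_rot: [0.174, 3.135, 0.0]
ft_force: [2.6, -1.7, 5.9]
width: 0.271
grasp_force: 62.8
```

Emit:
arm_command(
  increments=[
    {"x":0,"y":0,"z":0,"rx":0,"ry":0,"rz":0},
    {"x":0,"y":0,"z":0,"rx":0,"ry":0,"rz":0},
    {"x":0,"y":0,"z":0,"rx":0,"ry":0,"rz":0},
    {"x":0,"y":0,"z":0,"rx":0,"ry":0,"rz":0},
    {"x":0,"y":0,"z":0,"rx":0,"ry":0,"rz":0},
    {"x":0,"y":0,"z":0,"rx":0,"ry":0,"rz":0},
  ],
  fingers=-1,
)

```text
clock: 14.72
tcp_pos: [0.5656, 0.1443, 0.1763]
tool_rot: [-0.174, -3.137, -0.0]
ft_force: [-0.1, -0.3, -0.1]
width: 0.999
grasp_force: 0.0
```

```bash
python3 -c "
from h import *
o=st();print(o['moment'].round(2))
s=env.grab_frame('scene')[:,:,::-1]
cv2.imwrite('pics/c4.png',crop(s,190,80,80,100,6))"
```

```text
14.72 tcp [565.6 144.3 176.3] yyaw 83.66 zax [-0.  0. -1.] F [-0.1 -0.3 -0.1] w 0.999 q [ 0.14  0.41 -0.01  1.15  0.    0.25]
[-0.02 -0.02 -0.01]
```

View pics/c4.png

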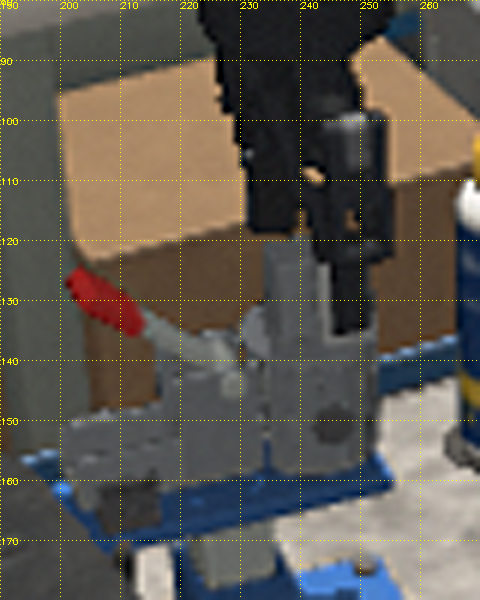

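The coupler is fully down with its tail between the saddle cheeks near (210,163), and the gripper has let go. The red pad runs from about (201.5,126) to (213,135). Next I'll estimate the lever angle and the press path.

```bash
python3 - <<'E'
from h import *
np.set_printoptions(precision=1,suppress=True)
c=(.5623,.1448,np.radians(-6.34))
def L(th,r,h,y=0): return place(*c,[-.038-r*np.cos(th)+h*np.sin(th),y,.046+r*np.sin(th)+h*np.cos(th)],.1135)[0]
for th in(.55,.65,.75,.85):
    print(th,'near outer top/bot, inner top/bot',np.r_[[proj('scene',L(th,r,h,-.013))[0] for r,h in((.075,.005),(.075,-.005),(.045,.005),(.045,-.005))]].ravel(),'pad',L(th,.06,.005)*1e3)
b,r=fit([('scene',0,(276.5,268.8)),('top',0,(391.7,249.6))],lambda q,p:q,[.45,-.1,.1]);print(b*1e3,r)
b,r=fit([('scene',0,(193,158)),('top',0,(220,258))],lambda q,p:q,[.45,.1,.1]);print(b*1e3,r)
E
```

```text
0.55 near outer top/bot, inner top/bot [201.7 133.2 199.9 136.8 212.7 136.8 210.9 140.3] pad [476.3 154.4 195.1]
0.65 near outer top/bot, inner top/bot [203.3 130.7 201.2 134.1 213.8 135.3 211.6 138.6] pad [480.1 153.9 199.8]
0.75 near outer top/bot, inner top/bot [205.3 128.2 202.8 131.5 215.  133.9 212.5 137.1] pad [484.3 153.5 204.1]
0.85 near outer top/bot, inner top/bot [207.5 125.9 204.6 129.  216.4 132.6 213.6 135.6] pad [488.9 153.  207.9]
[ 448.6 -250.3  129.8] [[ 1.  -0.1]
 [-0.3  1.3]]
[437.9 130.  148.5] [[ 3.4 -0.1]
 [-0.3  1.5]]
```

Emit:
arm_command(
  increments=[
    {"x":0,"y":0,"z":20,"rx":0,"ry":0,"rz":0},
    {"x":0,"y":0,"z":60,"rx":0,"ry":0,"rz":0},
    {"x":0,"y":0,"z":90,"rx":0,"ry":0,"rz":0},
    {"x":0,"y":0,"z":100,"rx":0,"ry":0,"rz":0},
    {"x":0,"y":0,"z":100,"rx":0,"ry":0,"rz":0},
  ],
)

```text
clock: 15.4
tcp_pos: [0.566, 0.1443, 0.2763]
tool_rot: [0.174, 3.136, 0.0]
ft_force: [-0.7, -0.5, -0.2]
width: 0.998
grasp_force: 0.0
```

Emit:
arm_command(
  increments=[
    {"x":-30,"y":3,"z":0,"rx":0,"ry":0,"rz":0},
    {"x":-60,"y":6,"z":0,"rx":0,"ry":0,"rz":0},
    {"x":-73,"y":8,"z":0,"rx":0,"ry":0,"rz":0},
    {"x":-73,"y":8,"z":0,"rx":0,"ry":0,"rz":0},
    {"x":-73,"y":8,"z":-15,"rx":0,"ry":0,"rz":0},
    {"x":-73,"y":8,"z":-30,"rx":0,"ry":0,"rz":0},
    {"x":-73,"y":8,"z":-45,"rx":0,"ry":0,"rz":0},
    {"x":-73,"y":8,"z":-50,"rx":0,"ry":0,"rz":0},
    {"x":-73,"y":8,"z":-50,"rx":0,"ry":0,"rz":0},
  ],
  fingers=1,
  force=40,
)

```text
clock: 16.52
tcp_pos: [0.4927, 0.1522, 0.2259]
tool_rot: [-0.174, -3.136, 0.0]
ft_force: [1.1, 0.5, 0.3]
width: 0.002
grasp_force: 0.0
```

```bash
python3 -c "
from h import *
o=st()
s=env.grab_frame('scene')[:,:,::-1]
cv2.imwrite('pics/c5.png',crop(s,180,80,90,100,6))"
```

```text
16.52 tcp [492.7 152.2 225.9] yyaw 83.65 zax [-0.001 -0.    -1.   ] F [1.1 0.5 0.3] w 0.002 q [ 0.18  0.26 -0.1   1.21  0.    0.29]
```

View pics/c5.png

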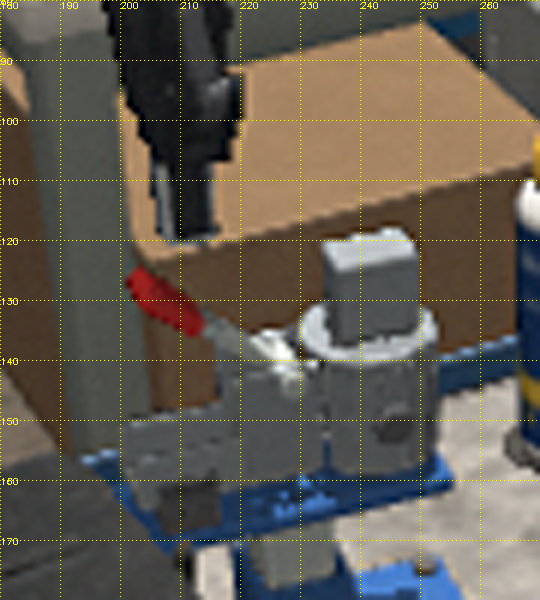

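The closed fingertips at (210,119) are above the pad, which is centred near (207,130). The coupler stays home. I'll press along the lever's arc.

Emit:
arm_command(
  increments=[
    {"x":0,"y":0,"z":-8,"rx":0,"ry":0,"rz":0},
    {"x":0,"y":0,"z":-15,"rx":0,"ry":0,"rz":0},
    {"x":-3,"y":0.3,"z":-18,"rx":0,"ry":0,"rz":0},
    {"x":-6,"y":0.6,"z":-21,"rx":0,"ry":0,"rz":0},
    {"x":-9,"y":1,"z":-25,"rx":0,"ry":0,"rz":0},
    {"x":-9,"y":1,"z":-25,"rx":0,"ry":0,"rz":0},
  ],
)

```text
clock: 17.32
tcp_pos: [0.4845, 0.1536, 0.2025]
tool_rot: [0.173, 3.134, 0.002]
ft_force: [0.3, 0.3, 4.2]
width: -0.001
grasp_force: 2.0
```

Emit:
arm_command(
  increments=[
    {"x":-2.5,"y":0.3,"z":-4,"rx":0,"ry":0,"rz":0},
    {"x":-5,"y":0.5,"z":-8,"rx":0,"ry":0,"rz":0},
    {"x":-7,"y":0.8,"z":-11,"rx":0,"ry":0,"rz":0},
  ],
)

```text
clock: 17.7
tcp_pos: [0.4774, 0.1544, 0.1916]
tool_rot: [0.173, 3.134, 0.002]
ft_force: [0.4, -0.2, 6.9]
width: -0.002
grasp_force: 3.1
```

Emit:
arm_command(
  increments=[
    {"x":-2,"y":0.2,"z":-4,"rx":0,"ry":0,"rz":0},
    {"x":-3.5,"y":0.4,"z":-8,"rx":0,"ry":0,"rz":0},
    {"x":-4.5,"y":0.5,"z":-12,"rx":0,"ry":0,"rz":0},
    {"x":-5.5,"y":0.6,"z":-16,"rx":0,"ry":0,"rz":0},
    {"x":-6,"y":0.7,"z":-20,"rx":0,"ry":0,"rz":0},
  ],
)

```text
clock: 18.32
tcp_pos: [0.47, 0.1552, 0.171]
tool_rot: [-0.173, -3.136, -0.002]
ft_force: [-3.3, 1.3, 7.5]
width: 0.001
grasp_force: 3.1
```

Emit:
arm_command(
  increments=[
    {"x":0,"y":0,"z":-1,"rx":0,"ry":0,"rz":0},
    {"x":0,"y":0,"z":-2,"rx":0,"ry":0,"rz":0},
    {"x":0,"y":0,"z":-2,"rx":0,"ry":0,"rz":0},
  ],
)

```text
clock: 18.7
tcp_pos: [0.4696, 0.1552, 0.1687]
tool_rot: [-0.173, -3.135, -0.002]
ft_force: [-2.8, 1.0, 5.4]
width: 0.003
grasp_force: 2.6
```

Emit:
arm_command(
  increments=[
    {"x":0,"y":0,"z":-1,"rx":0,"ry":0,"rz":0},
    {"x":0,"y":0,"z":-2,"rx":0,"ry":0,"rz":0},
    {"x":0,"y":0,"z":-2,"rx":0,"ry":0,"rz":0},
  ],
)

```text
clock: 19.08
tcp_pos: [0.4693, 0.1552, 0.1667]
tool_rot: [-0.173, -3.135, -0.002]
ft_force: [-3.7, 0.6, 5.4]
width: 0.002
grasp_force: 2.9
```

Emit:
arm_command(
  increments=[
    {"x":0,"y":0,"z":-0.7,"rx":0,"ry":0,"rz":0},
    {"x":0,"y":0,"z":-1.3,"rx":0,"ry":0,"rz":0},
    {"x":0,"y":0,"z":-1.3,"rx":0,"ry":0,"rz":0},
  ],
)

```text
clock: 19.45
tcp_pos: [0.4691, 0.1552, 0.1654]
tool_rot: [-0.173, -3.135, -0.002]
ft_force: [-4.0, 1.1, 6.9]
width: 0.002
grasp_force: 3.2
```

Emit:
arm_command(
  increments=[
    {"x":0,"y":0,"z":-0.5,"rx":0,"ry":0,"rz":0},
    {"x":0,"y":0,"z":-1,"rx":0,"ry":0,"rz":0},
    {"x":0,"y":0,"z":-1,"rx":0,"ry":0,"rz":0},
  ],
)

```text
clock: 19.82
tcp_pos: [0.469, 0.1552, 0.1644]
tool_rot: [-0.173, -3.135, -0.002]
ft_force: [-4.7, 0.7, 7.0]
width: 0.0
grasp_force: 3.4
```

Emit:
arm_command(
  increments=[
    {"x":0,"y":0,"z":-0.5,"rx":0,"ry":0,"rz":0},
    {"x":0,"y":0,"z":-1,"rx":0,"ry":0,"rz":0},
    {"x":0,"y":0,"z":-1,"rx":0,"ry":0,"rz":0},
  ],
)

```text
clock: 20.2
tcp_pos: [0.4691, 0.1553, 0.1642]
tool_rot: [-0.173, -3.135, -0.002]
ft_force: [-6.7, 1.4, 13.1]
width: -0.002
grasp_force: 6.2
```

Emit:
arm_command(
  increments=[
    {"x":-0.5,"y":0,"z":-0.6,"rx":0,"ry":0,"rz":0},
    {"x":-0.5,"y":0,"z":-0.6,"rx":0,"ry":0,"rz":0},
  ],
)

```text
clock: 20.45
tcp_pos: [0.4691, 0.1553, 0.1642]
tool_rot: [-0.173, -3.136, -0.002]
ft_force: [-7.0, 0.4, 14.4]
width: 0.0
grasp_force: 7.4
```

Emit:
arm_command(
  increments=[
    {"x":0,"y":0,"z":4,"rx":0,"ry":0,"rz":0},
    {"x":0,"y":0,"z":25,"rx":0,"ry":0,"rz":0},
    {"x":0,"y":0,"z":70,"rx":0,"ry":0,"rz":0},
    {"x":0,"y":0,"z":125,"rx":0,"ry":0,"rz":0},
    {"x":0,"y":0,"z":140,"rx":0,"ry":0,"rz":0},
    {"x":0,"y":0,"z":140,"rx":0,"ry":0,"rz":0},
  ],
)

```text
clock: 21.2
tcp_pos: [0.471, 0.1549, 0.3036]
tool_rot: [0.174, 3.134, 0.001]
ft_force: [-0.0, -0.2, -0.6]
width: 0.003
grasp_force: 0.0
```

```bash
python3 -c "
from h import *
o=st()
s=env.grab_frame('scene')[:,:,::-1]
cv2.imwrite('pics/c6.png',crop(s,180,80,130,100,6))"
```

```text
21.2 tcp [471.  154.9 303.6] yyaw 83.66 zax [ 0.003  0.001 -1.   ] F [-0.  -0.2 -0.6] w 0.003 q [0.19 0.2  0.03 1.39 0.   0.3 ]
```

View pics/c6.png

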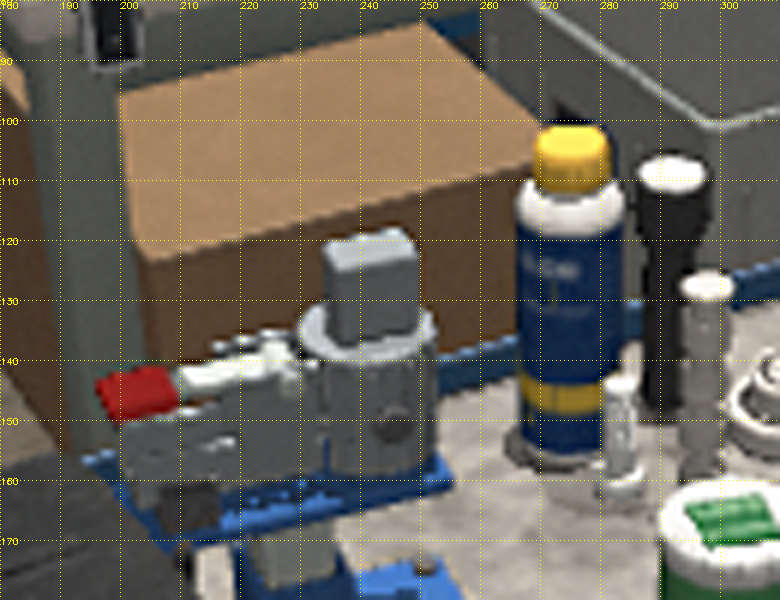

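The lever now lies level along the tail, with the pad at (203,146). The coupler is home in the saddle and the gripper is clear of everything, so I'll hand the job in.

```bash
python3 -c "
from cell import env
print(env.finish_job())"
```

```text
the job is handed in; nothing more can be done
None
```

The coupler is home on the ball with its tail in the saddle, the latch lever is pressed down to its stop and stayed shut when I let go, and I handed the job in at about 21 s; the highest force I read was about 16 N, and the spray can, tin and bearing were not touched.

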